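# Load three chair rails into their length nests

## Task

Load the three straight square rails into the dark nests for boring: each rail goes into the nest made for its length, lying flat on the base between the two end stops, in line with the nest and centred across it. Set the rails down, do not drop them, and leave the two turned legs, the mallet and the glue bottle where they are.

Things in the scene. Friction and masses are not known exactly. Their poses are not given: they have to be found in the camera images.
- rail_short_mid (a point): The short rail: a loose straight bar of bare mid-brown wood, 80 mm long, 36 x 36 mm square section, with small dark mortise slots near both ends. The point is its centre, 18 mm above the face it lies on; y runs along its length, z is up.
- rail_medium_mid (a point): The medium rail: a loose straight bar of bare mid-brown wood, 120 mm long, 36 x 36 mm square section, with small dark mortise slots near both ends. The point is its centre, 18 mm above the face it lies on; y runs along its length, z is up.
- rail_long_mid (a point): The long rail: a loose straight bar of bare mid-brown wood, 160 mm long, 36 x 36 mm square section, with small dark mortise slots near both ends. The point is its centre, 18 mm above the face it lies on; y runs along its length, z is up.
- leg_a_mid (a point): One of two turned furniture legs (alike), bare mid-brown wood, 130 mm long, lying down: a 36 mm square block 45 mm long at its -y end, the rest round and waisted, 18 to 36 mm thick. Loose; to be left alone. The point is half-way along it, on its centre line 18 mm up; y runs along it.
- leg_b_mid (a point): One of two turned furniture legs (alike), bare mid-brown wood, 130 mm long, lying down: a 36 mm square block 45 mm long at its -y end, the rest round and waisted, 18 to 36 mm thick. Loose; to be left alone. The point is half-way along it, on its centre line 18 mm up; y runs along it.
- nest_short: The short nest, fixed to the bench: a very dark wooden base plate 56 mm wide, 124 mm long, 10 mm thick, open along both long sides, with an aluminium stop block across each end (14 mm thick, 56 mm wide, top 28 mm above the bench). The free length between the stops is 96 mm, for the 80 mm rail. Origin: centre of its underside, on the bench; y runs along its length from stop to stop, z is up.
- nest_medium: The medium nest, fixed to the bench: a very dark wooden base plate 56 mm wide, 164 mm long, 10 mm thick, open along both long sides, with an aluminium stop block across each end (14 mm thick, 56 mm wide, top 28 mm above the bench). The free length between the stops is 136 mm, for the 120 mm rail. Origin: centre of its underside, on the bench; y runs along its length from stop to stop, z is up.
- nest_long: The long nest, fixed to the bench: a very dark wooden base plate 56 mm wide, 204 mm long, 10 mm thick, open along both long sides, with an aluminium stop block across each end (14 mm thick, 56 mm wide, top 28 mm above the bench). The free length between the stops is 176 mm, for the 160 mm rail. Origin: centre of its underside, on the bench; y runs along its length from stop to stop, z is up.
- mallet_mid (a point): The joiner's mallet lying to the far left of the work, 110 x 75 x 55 mm dark wooden head with a 200 mm pale handle. Loose; to be left alone. The point is the centre of its head.
- glue_mid (a point): White glue bottle with an orange cap, standing to the left of the work, 64 mm thick, 150 mm tall. Loose; to be left alone. The point is half-way up.
Not all that is in view belongs to the job. What is shaped like the part that bears rail_long_mid but white is not meant.

How it is judged (in metres and radians):
At the end, for the whole second after the job is handed in: Each rail lies flat on the base of the nest for its own length (its centre within 12 mm of the nest's middle along and across, 28 mm +/- 4 mm above the bench, long axes within 0.15 rad, either way round), released and at rest (x of rail_short_mid in the frame of nest_short between -0.012 and 0.012 m and y of rail_short_mid in the frame of nest_short between -0.012 and 0.012 m and z of rail_short_mid in the frame of nest_short between 0.024 and 0.032 m and angle between the y axis of rail_short_mid and the y axis of nest_short, either way round below 0.15 rad and linear speed of each of rail_short, rail_medium, rail_long below 0.02 m/s and angular speed of each of rail_short, rail_medium, rail_long below 0.2 rad/s and contact force between each of rail_short, rail_medium, rail_long and the fingers below 0.1 N and x of rail_medium_mid in the frame of nest_medium between -0.012 and 0.012 m and y of rail_medium_mid in the frame of nest_medium between -0.012 and 0.012 m and z of rail_medium_mid in the frame of nest_medium between 0.024 and 0.032 m and angle between the y axis of rail_medium_mid and the y axis of nest_medium, either way round below 0.15 rad and x of rail_long_mid in the frame of nest_long between -0.012 and 0.012 m and y of rail_long_mid in the frame of nest_long between -0.012 and 0.012 m and z of rail_long_mid in the frame of nest_long between 0.024 and 0.032 m and angle between the y axis of rail_long_mid and the y axis of nest_long, either way round below 0.15 rad); the robot touches nothing.
It fails at once if a turned leg is moved by more than 30 mm (distance of any of leg_a_mid, leg_b_mid from where it was at the start of the episode above 0.03 m).
It fails at once if the mallet or the glue bottle is moved by more than 30 mm (distance of any of mallet_mid, glue_mid from where it was at the start of the episode above 0.03 m).
It fails at once if the short rail is dropped (falls free at more than 0.8 m/s, about 33 mm) (linear speed of rail_short above 0.8 m/s and contact force between rail_short and the fingers below 0.05 N).
It fails at once if the medium rail is dropped (falls free at more than 0.8 m/s, about 33 mm) (linear speed of rail_medium above 0.8 m/s and contact force between rail_medium and the fingers below 0.05 N).
It fails at once if the long rail is dropped (falls free at more than 0.8 m/s, about 33 mm) (linear speed of rail_long above 0.8 m/s and contact force between rail_long and the fingers below 0.05 N).
It also fails if it takes over 99 s, if anything falls off the work surface, if the arm or the gripper's body presses on something with over 40 N, if the wrist force passes 120 N, or if a joint passes its speed limit or range.

## Robot

A 6-joint arm with a two-finger parallel gripper is mounted at the origin on the work surface. World frame = base frame: x ahead of the robot, y to its left, z up, the work surface at z = 0. Lengths are in mm, angles in rad, forces in N, time in s.
With the tool pointing down it reaches from about 350 to 875 mm from the base axis. Payload 4.2 kg.
Tool frame: the origin (TCP) lies at the very end of the fingers, on their centre line; the grasp point (between the pads) lies 19 mm behind it (arm.grip_point_offset is the distance from the TCP to the grasp point, in mm); z points along the fingers, y is the direction in which the jaws open and shut (so a half turn about z gives the same grasp; the last joint's range is limited). The gripper opens to 85 mm and grips with 20 to 120 N. Pads are 22 mm wide; open, the fingers measure 114 mm over their backs; the gripper's body (76 mm by 85 mm) begins 54 mm behind the grasp point. The pads swing forward as they close: fully open they stand 13 mm farther back than shut.
Start: joints at [-0.899, 0.385, 0.008, 0, -1.194, -0.259], TCP at [250.747, -572.473, 231.312] pointing down, gripper open.
Joint ranges: [-3.14, 3.14], [-1.21, 2.06], [-1.07, 1.41], [-3.16, 2.05], [-2.99, -0.16], [-3.1, 3.1]. Speed limits (rad/s): [2.79, 2.79, 3.14, 3.14, 3.14, 3.14].

## Interface

Orientations are given as a unit quaternion [x, y, z, w].
In Python, from bench import arm gives the robot as it stands.
- The arm moves only by the tool drive_tool, never from a script. Its argument "steps" is a list of rows, each a list of 5 numbers: the shift along the tool's x, y, z in m, then the turn about the tool's z in degrees, then the finger opening in m, from 0 to 0.0854. A call has 1 to 20 rows; each row shifts and turns the commanded pose from where the row before left it, along the tool's axes as they then stand; what a row does not reach is not made up. A row lasts 1/10 s, in which the tool goes at most 50 mm and 8.59 degrees, less where a joint would pass 70% of its speed; a pose out of reach is approached as far as the arm can. A call is refused whole if a number of a shift passes 0.05 or a number of a turn 8.59, either way. A call with a gripper value outside its range is refused whole. The fingers move at their own pace and stop on an object; the grip force is fixed at half the most. Time passes only in rows, so rows that do not move let the fingers close. It gives the time, the measured TCP pose, the force and the opening at its end, in the units of the state.
- arm.read_state(): the state, without advancing time (a new reading comes with each control period).
- arm.get_image(name): name is "scene" or "top" or "wrist"; returns (picture, depth): 384x512x3 uint8, blue, green, red; 384x512 float32, mm along the optical axis (not along the pixel's ray), 0 where there is no reading.
- arm.camera_params(name): a dict with "K" (3x3 intrinsics, pixels), "world_to_cam" (4x4, takes a point from world to camera coordinates); the wrist camera has in their place "mount" (4x4, takes a point from camera to tool coordinates, whose origin is the TCP and whose axes are the flange's). Camera axes: x right, y up, looking along -z (the intrinsics and any distortion apply to the point x, -y, -z); pixel columns grow to the right and rows downward; lengths in mm; the calibration is good to about 2 mm. A picture is of the moment at which its call begins: read the wrist's pose just before it. camera_params takes no time and is no camera call.
- arm.job_done(): hands the job in, once; it reports no verdict.
The state is a dict: "clock": time; "joints": joint angles; "joint_vel": joint speeds; "joint_efforts": joint torques, N m; "position": TCP position; "ee_rot": TCP orientation; "contact_force": force on the tool from outside, world axes, zero at the start; "wrist_torque": the same for the moment, N m; "gripper_width": finger opening in mm.
Only numpy, scipy, OpenCV 4.12 (cv2) and the standard library are available. Lean on these libraries where they do the work, as an engineer would, in place of code of your own. Each camera call takes 0.05 s, during which the arm holds its last target.

## Working session

There is one attempt and no reset: what is moved stays moved. The work goes in short steps, Python scripts to look and compute and a tool call to move; the robot and the scene stay as the last step left them, time stands still between calls to the robot, and variables do not carry over. Pictures are saved under pics/ and viewed, and the job is handed in when it is done.

Besides the shell and the picture viewer there is one more tool, called after "Call:" by a JSON object that holds its "method" and its "body". drive_tool: Moves the arm, as the interface text tells. Its arguments: {"type":"object","properties":{"steps":{"type":"array"}},"required":["steps"]}

```bash
ls; mkdir -p pics; python3 - <<'E'
from bench import arm
import cv2,numpy as np
print(arm.read_state())
for n in("scene","top","wrist"):
    p,d=arm.get_image(n); cv2.imwrite(f"pics/{n}0.png",p); np.save(f"{n}0.npy",d)
    print(n,arm.camera_params(n))
E
```

```text
pics
{'clock': 0.0, 'joints': array([-8.99417614e-01,  3.85570795e-01,  6.61037490e-03, -5.05436634e-04,
       -1.19401332e+00, -2.58599858e-01]), 'joint_vel': array([ 1.88148089e-05,  5.70428596e-04,  2.72814498e-04,  5.72478487e-04,
        8.94658841e-04, -1.20410536e-03]), 'joint_efforts': array([-1.44280248e-04, -3.92287016e+01,  1.88402957e+01,  4.18639988e+00,
       -4.59456991e-03, -1.48598343e-05]), 'position': array([ 250.50026522, -571.9536361 ,  230.20599855]), 'ee_rot': array([-2.04835910e-01,  9.78795694e-01,  1.07844385e-03, -2.78240787e-04]), 'contact_force': array([ 0.41596251, -0.08628607, -0.14629841]), 'wrist_torque': array([-0.00178858, -0.04158456, -0.02179411]), 'gripper_width': 85.35027248855158}
scene {'K': array([[481.54159151,   0.        , 257.78760963],
       [  0.        , 481.54159151, 191.92577735],
       [  0.        ,   0.        ,   1.        ]]), 'world_to_cam': array([[ 6.23993314e-01,  7.81321883e-01,  1.29791676e-02,
        -4.00326254e+02],
       [-5.79365860e-01,  4.51430209e-01,  6.78635371e-01,
         1.66935299e+02],
       [ 5.2437
[... 497 characters left out ...]
8386e+02],
       [-1.48649380e-01,  1.21533329e-02,  9.88815280e-01,
        -1.47763701e+03],
       [ 0.00000000e+00,  0.00000000e+00,  0.00000000e+00,
         1.00000000e+00]])}
wrist {'K': array([[338.02751694,   0.        , 257.88510819],
       [  0.        , 338.02751694, 183.92782825],
       [  0.        ,   0.        ,   1.        ]]), 'mount': array([[ 2.17082853e-04,  9.51597815e-01,  3.07345981e-01,
         7.89509099e+01],
       [ 9.99999946e-01, -1.30818097e-04, -3.01278142e-04,
         6.65639888e-01],
       [-2.46489205e-04,  3.07346030e-01, -9.51597792e-01,
        -1.43430690e+02],
       [ 0.00000000e+00,  0.00000000e+00,  0.00000000e+00,
         1.00000000e+00]])}
```

View pics/top0.png

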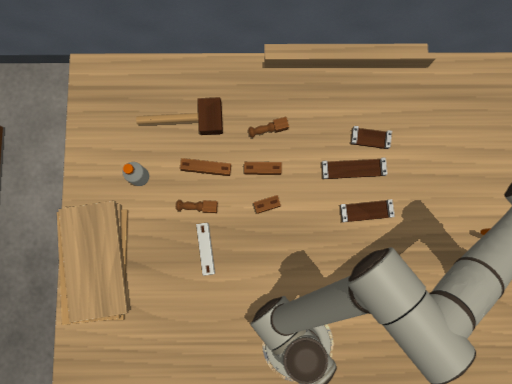

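View pics/scene0.png

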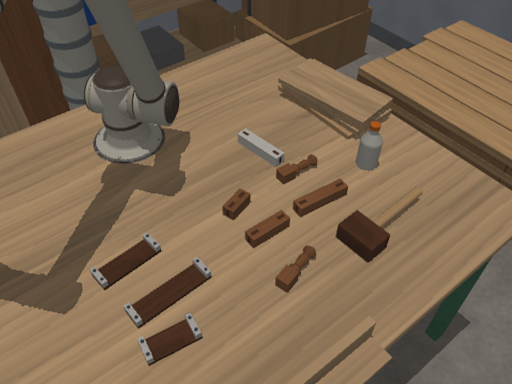

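Top view: the candidates for rails are brown bars at (206,167) long, (263,168) medium and (267,205) short. Look-alikes are the white bar (206,249), which is a decoy, the legs (268,128) and (197,206) with turned round ends, and the mallet (210,115). The nests are (372,138) short, (355,169) long and (367,211) medium. Next I measure them with masks and depth.

```bash
cat > h.py <<'E'
import cv2,numpy as np
from bench import arm
def cloud(n,d):
    c=arm.camera_params(n);K=c["K"];v,u=np.indices(d.shape)
    P=np.stack([(u-K[0,2])/K[0,0]*d,-(v-K[1,2])/K[1,1]*d,-d],-1)
    W=np.linalg.inv(c["world_to_cam"]);return P@W[:3,:3].T+W[:3,3]
def rect(pts):
    (c,(a,b),ang)=cv2.minAreaRect(pts.astype(np.float32))
    if a<b:a,b,ang=b,a,ang+90
    return np.round(c,1),round(a,1),round(b,1),round((ang+90)%180-90,1)
E
python3 - <<'E'
from h import *
for n in("top","scene"):
    p=cv2.imread(f"pics/{n}0.png");d=np.load(f"{n}0.npy");W=cloud(n,d);np.save(f"{n}W.npy",W)
    z=W[...,2]; print(n,"table z",np.median(z[150:160,295:315]) if n=="top" else "")
    m=((z>5)&(z<75)&(W[...,0]>300)&(W[...,0]<900)&(abs(W[...,1])<500)&(d>0)).astype(np.uint8)
    k,l,s,c=cv2.connectedComponentsWithStats(m)
    for i in range(1,k):
        if s[i,4]<60:continue
        q=W[l==i]; top=q[q[:,2]>np.percentile(q[:,2],95)-4]
        print(np.round(c[i]),s[i,4],"zmax",round(np.percentile(q[:,2],95),1),"top",rect(top[:,:2]),"all",rect(q[:,:2]),p[l==i].mean(0).round())
p=cv2.imread("pics/top0.png")[110:260,165:405];cv2.imwrite("pics/crop.png",cv2.resize(p,None,fx=3.3,fy=3.3,interpolation=2))
E
```

```text
top table z 0.4889350523486655
[348.  62.] 1412 zmax 72.4 top (array([ 896.6, -179.2]), 547.4, 6.7, 90.0) all (array([ 892.1, -176.5]), 552.8, 15.6, 90.0) [48. 70. 86.]
[195. 116.] 1396 zmax 59.9 top (array([720.4, 274.4]), 108.5, 72.7, 2.7) all (array([707.9, 358.7]), 279.4, 117.6, -80.8) [ 43.  71. 102.]
[270. 127.] 415 zmax 39.8 top (array([684.5,  83.9]), 123.0, 34.5, -75.5) all (array([691.1,  84. ]), 138.3, 53.8, -79.9) [ 38.  70. 110.]
[371. 137.] 665 zmax 30.9 top (array([ 651.7, -246.9]), 124.0, 56.6, 81.9) all (array([ 650.4, -250.4]), 134.9, 72.5, 88.2) [58. 74. 97.]
[354. 168.] 1086 zmax 29.9 top (array([ 549. , -188.4]), 204.2, 53.1, -87.4) all (array([ 547.9, -190.1]), 213.5, 75.8, -85.3) [47. 65. 92.]
[205. 166.] 657 zmax 41.6 top (array([555.6, 288.4]), 158.5, 35.8, 83.1) all (array([561., 289.]), 162.1, 54.2, 85.7) [ 39.  75. 119.]
[263. 168.] 479 zmax 41.5 top (array([549.4, 105.2]), 117.6, 35.7, 89.5) all (array([554.2, 104.6]), 126.6, 45.4, 89.6) [ 39.  74. 118.]
[144. 178.] 116 zmax 71.9 top (array([520.7, 481. ]), 56.4, 16.7, -21.8) all (array([523.6, 472.9]), 6
[... 1522 characters left out ...]
 63. 94.]
[126. 261.] 1424 zmax 28.6 top (array([ 410.7, -226.9]), 164.5, 59.0, -84.4) all (array([ 410.7, -226.5]), 165.4, 60.2, -84.7) [52. 63. 82.]
[294. 269.] 730 zmax 37.5 top (array([684.2,  80.7]), 124.2, 35.3, -75.7) all (array([678.3,  82.4]), 131.7, 47.6, -75.0) [43. 65. 96.]
[167. 292.] 2002 zmax 28.1 top (array([ 549.4, -190.4]), 204.7, 59.0, -87.0) all (array([ 548. , -190.6]), 205.2, 60.9, -87.3) [49. 61. 82.]
[169. 339.] 1515 zmax 28.9 top (array([ 650.5, -250.4]), 124.0, 58.2, 81.7) all (array([ 651.3, -250.6]), 124.4, 58.6, 81.1) [57. 68. 87.]
[356. 327.] 70 zmax 74.8 top (array([897.1,  55.3]), 79.5, 5.7, -89.8) all (array([897.1,  55.3]), 79.5, 5.7, -89.8) [ 96. 129. 157.]
```

View pics/crop.png

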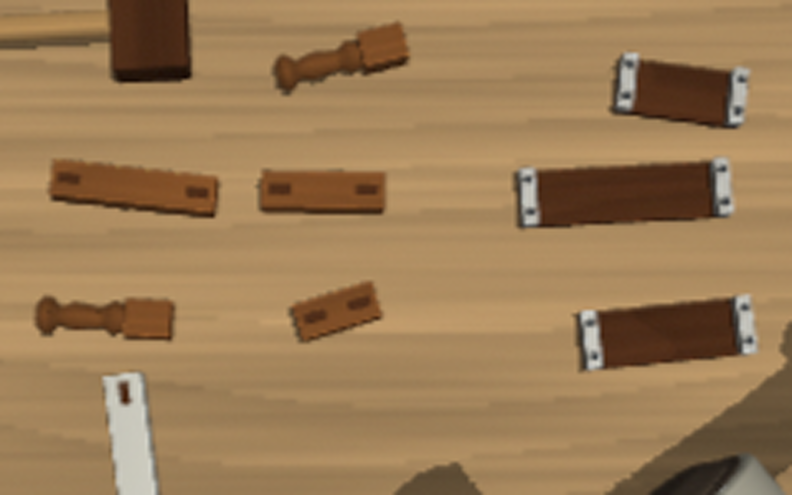

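Call:
{"method": "drive_tool", "body": {"steps": [[0,0,0.008,-8.35,0.0854],[0,0,0.008,-8.35,0.0854],[0,0,0.008,-8.35,0.0854],[0,0,0.008,-8.35,0.0854],[0,0,0.008,-8.35,0.0854],[0,0,0.008,-8.35,0.0854],[0,0,0.008,-8.35,0.0854],[0,0,0.008,-8.35,0.0854],[0,0,0.008,-8.35,0.0854],[0,0,0.008,-8.35,0.0854],[0,0,0,0,0.0854]]}}

```text
clock: 1.25
position: [250.2, -571.5, 149.6]
ee_rot: [0.804, -0.594, -0.002, -0.001]
contact_force: [-0.5, -0.3, -0.2]
gripper_width: 85.6
```

```bash
cat >> h.py <<'E'
from scipy.spatial.transform import Rotation as R
T=dict(rs=(434.5,92.3,-72.9),rm=(550.1,104.5,-90.5),rl=(555.2,286.8,-97.2),ns=(651.1,-248.6,-98.2),nl=(549.2,-189.4,-87.2),nm=(411.8,-225.4,-84.4))
def to(name,z=None,ang=None):
    """shift (m) in tool axes after doing the turn first"""
    s=arm.read_state();r=R.from_quat(s["ee_rot"]).as_matrix();p=s["position"]
    a=np.degrees(np.arctan2(r[1,0],r[0,0]));t=T[name]
    print("t",s["clock"],"pos",p.round(1),"ang",round(a,1),"w",round(s["gripper_width"],1),"F",s["contact_force"].round(1),"tilt",r[:,2].round(3),"j",s["joints"].round(2))
    print(" turn",round(-((t[2]-a+180)%360-180),2))
    d=np.array([t[0],t[1],p[2] if z is None else z])-p
    th=np.radians(t[2]);x=np.array([np.cos(th),np.sin(th)]);y=np.array([np.sin(th),-np.cos(th)])
    print(" after turn: x",round(d[:2]@x,1),"y",round(d[:2]@y,1),"z",round(-d[2],1))
    print(" now axes:",(r.T@d).round(1))
E
python3 -c "
from h import *
to('rs')"
```

```text
t 1.25 pos [ 250.2 -571.5  149.6] ang -72.9 w 85.6 F [-0.5 -0.3 -0.2] tilt [-0.002  0.003 -1.   ] j [-0.9   0.45 -0.1  -0.   -1.02  1.2 ]
 turn 0.02
 after turn: x -580.3 y -371.3 z -0.0
 now axes: [-580.2 -371.6    1.7]
```

Call:
{"method": "drive_tool", "body": {"steps": [[-0.0342,-0.0219,0,0,0.0854],[-0.0342,-0.0219,0,0,0.0854],[-0.0342,-0.0219,0,0,0.0854],[-0.0342,-0.0219,0,0,0.0854],[-0.0342,-0.0219,0,0,0.0854],[-0.0342,-0.0219,0,0,0.0854],[-0.0342,-0.0219,0,0,0.0854],[-0.0342,-0.0219,0,0,0.0854],[-0.0342,-0.0219,0,0,0.0854],[-0.0342,-0.0219,0,0,0.0854],[-0.0342,-0.0219,0,0,0.0854],[-0.0342,-0.0219,0,0,0.0854],[-0.0342,-0.0219,0,0,0.0854],[-0.0342,-0.0219,0,0,0.0854],[-0.0342,-0.0219,0,0,0.0854],[-0.0342,-0.0219,0,0,0.0854],[-0.0342,-0.0219,0,0,0.0854],[0,0,0,0,0.0854],[0,0,0,0,0.0854]]}}

```text
clock: 3.15
position: [435.0, 93.6, 151.4]
ee_rot: [0.804, -0.594, -0.0, 0.0]
contact_force: [-0.5, -0.2, 0.3]
gripper_width: 85.2
```

```bash
cat >> h.py <<'E'
def wrist(fn):
    s=arm.read_state();p,d=arm.get_image("wrist");cv2.imwrite(fn,p)
    c=arm.camera_params("wrist");K=c["K"];v,u=np.indices(d.shape)
    P=np.stack([(u-K[0,2])/K[0,0]*d,-(v-K[1,2])/K[1,1]*d,-d],-1)
    M=c["mount"];P=P@M[:3,:3].T+M[:3,3]
    return p,d,P@R.from_quat(s["ee_rot"]).as_matrix().T+s["position"]
def blobs(W,d,lo=5,hi=75,minpx=500):
    z=W[...,2];m=((z>lo)&(z<hi)&(d>0)).astype(np.uint8)
    k,l,s,c=cv2.connectedComponentsWithStats(m)
    for i in range(1,k):
        if s[i,4]<minpx:continue
        q=W[l==i];zm=np.percentile(q[:,2],90);top=q[abs(q[:,2]-zm)<3]
        print(" px",c[i].round(),s[i,4],"zt",round(zm,1),"top",rect(top[:,:2]),"bb",s[i,:4])
E
python3 -c "
from h import *
to('rs')
p,d,W=wrist('pics/w1.png');blobs(W,d)"
```

```text
t 3.15 pos [435.   93.6 151.4] ang -72.9 w 85.2 F [-0.5 -0.2  0.3] tilt [-0. -0. -1.] j [ 0.58  0.16 -0.53 -0.   -0.88 -0.28]
 turn 0.01
 after turn: x 1.1 y 0.9 z -0.0
 now axes: [1.1 0.9 0. ]
 px [119. 141.] 8576 zt 37.6 top (array([549.4, 104.5]), 119.8, 36.6, 89.0) bb [ 79  65  85 157]
 px [261. 171.] 4529 zt 37.6 top (array([432.8,  92.1]), 80.0, 36.0, -73.0) bb [238 121  47 102]
 px [ 91. 272.] 2251 zt 37.4 top (array([551.7, 242.3]), 71.1, 31.3, 82.6) bb [ 59 239  72  79]
 px [214. 334.] 1775 zt 37.2 top (array([426.6, 271.8]), 45.1, 35.9, 86.7) bb [187 306  51  59]
```

View pics/w1.png

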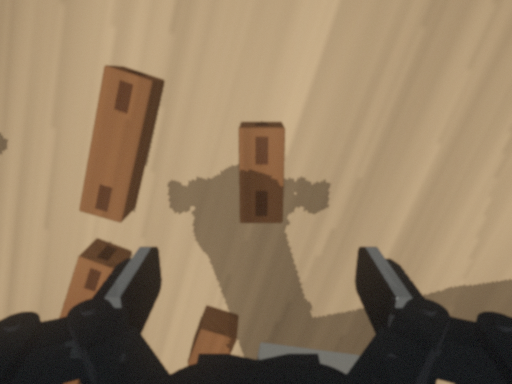

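The close wrist view shows the short rail at pixel (261,171), 80.0 x 36.0 mm and brown with two slots, centred between the jaws. This confirms the choice, so I descend.

Call:
{"method": "drive_tool", "body": {"steps": [[0.001,0.002,0.02,0,0.0854],[0,0,0.03,0,0.0854],[0,0,0.03,0,0.0854],[0,0,0.03,0,0.0854],[0,0,0.02,0,0.0854],[0,0,0.013,0,0.0854],[0,0,0,0,0.0854],[0,0,0,0,0.06],[0,0,0,0,0.03],[0,0,0,0,0.03],[0,0,0,0,0.03],[0,0,0,0,0.03],[0,0,0,0,0.03],[0,0,0,0,0.03],[0,0,0,0,0.03]]}}

```text
clock: 4.7
position: [434.2, 91.7, 9.4]
ee_rot: [0.805, -0.594, 0.001, -0.001]
contact_force: [0.1, 0.3, 5.4]
gripper_width: 35.1
```

```bash
python3 -c "
from h import *
to('rs')"
```

```text
t 4.7 pos [434.2  91.7   9.4] ang -72.8 w 35.1 F [0.1 0.3 5.4] tilt [ 0.002  0.001 -1.   ] j [ 0.58  0.4  -0.69  0.   -0.48 -0.28]
 turn 0.07
 after turn: x -0.5 y -0.5 z -0.0
 now axes: [-0.5 -0.5  0. ]
```

Call:
{"method": "drive_tool", "body": {"steps": [[0,0,-0.01,0,0.03],[0,0,-0.015,0,0.03],[0,0,-0.015,4.2,0.03],[0,0,-0.015,4.2,0.03],[0,0,-0.015,4.2,0.03],[0,0,-0.015,4.2,0.03],[0,0,-0.01,4.2,0.03],[0,0,-0.005,4.2,0.03],[0,0,0,0,0.03],[0,0,0,0,0.03]]}}

```text
clock: 5.7
position: [433.1, 91.2, 108.5]
ee_rot: [-0.656, 0.755, 0.0, 0.0]
contact_force: [-0.0, -0.5, -0.9]
gripper_width: 34.7
```

```bash
python3 -c "
from h import *
to('ns')"
```

```text
t 5.7 pos [433.1  91.2 108.5] ang -98.0 w 34.7 F [-0.  -0.5 -0.9] tilt [-0.  0. -1.] j [ 0.58  0.22 -0.59 -0.   -0.76 -0.72]
 turn 0.23
 after turn: x 305.2 y -264.3 z -0.0
 now axes: [ 3.063e+02 -2.631e+02 -1.000e-01]
```

Call:
{"method": "drive_tool", "body": {"steps": [[0.0128,-0.011,0,0,0.03],[0.0255,-0.022,0,0,0.03],[0.0255,-0.022,0,0,0.03],[0.0255,-0.022,0,0,0.03],[0.0255,-0.022,0,0,0.03],[0.0255,-0.022,0,0,0.03],[0.0255,-0.022,0,0,0.03],[0.0255,-0.022,0,0,0.03],[0.0255,-0.022,0,0,0.03],[0.0255,-0.022,0,0,0.03],[0.0255,-0.022,0,0,0.03],[0.0255,-0.022,0,0,0.03],[0.0128,-0.011,0,0,0.03],[0,0,0,0,0.03],[0,0,0,0,0.03]]}}

```text
clock: 7.2
position: [651.1, -248.6, 106.9]
ee_rot: [-0.656, 0.755, 0.001, -0.001]
contact_force: [-0.3, -0.2, -0.2]
gripper_width: 35.0
```

```bash
python3 -c "
from h import *
to('ns')
p,d,W=wrist('pics/w2.png');blobs(W,d,5,34,300)
for n in('scene','top'):
    p,d=arm.get_image(n);cv2.imwrite(f'pics/{n}2.png',p)"
```

```text
t 7.2 pos [ 651.1 -248.6  106.9] ang -98.1 w 35.0 F [-0.3 -0.2 -0.2] tilt [-0.003  0.001 -1.   ] j [-0.13  0.6   0.05 -0.   -1.02 -0.01]
 turn 0.14
 after turn: x -0.0 y -0.0 z -0.0
 now axes: [-0. -0. -0.]
 px [257. 130.] 5419 zt 29.3 top (array([ 642.6, -304.4]), 56.0, 14.0, -8.2) bb [214  97  88  69]
 px [395. 195.] 14536 zt 28.2 top (array([ 553. , -285.1]), 56.6, 14.4, 2.8) bb [346 100  96 211]
 px [  5. 354.] 333 zt 17.0 top (array([ 894.8, -121.1]), 14.8, 2.6, 86.2) bb [  0 332  15  41]
```

View pics/w2.png

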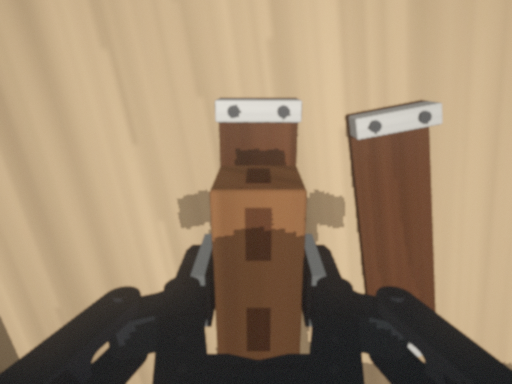

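The wrist view shows the rail over its nest, with the near stop at pixel (258,110). That puts the nest centre at (650.4,-250.0), which agrees with before. I lower.

Call:
{"method": "drive_tool", "body": {"steps": [[0.001,0.0005,0.02,0,0.03],[0,0,0.02,0,0.03],[0,0,0.02,0,0.03],[0,0,0.015,0,0.03],[0,0,0.006,0,0.03],[0,0,0.002,0,0.03],[0,0,0.001,0,0.03],[0,0,0,0,0.03],[0,0,0,0,0.03]]}}

```text
clock: 8.25
position: [651.9, -249.8, 25.3]
ee_rot: [-0.656, 0.755, -0.001, 0.001]
contact_force: [-1.5, 1.3, -0.9]
gripper_width: 34.9
```

```bash
python3 -c "
from h import *
to('ns')"
```

```text
t 8.25 pos [ 651.9 -249.8   25.3] ang -98.0 w 34.9 F [-1.5  1.3 -0.9] tilt [ 0.002 -0.    -1.   ] j [-0.13  0.69 -0.02  0.   -0.86 -0.01]
 turn 0.16
 after turn: x -1.1 y 0.9 z -0.0
 now axes: [-1.1  0.9 -0. ]
```

Call:
{"method": "drive_tool", "body": {"steps": [[0,0,0.002,0,0.03],[0,0,0.001,0,0.03],[0,0,0.001,0,0.03],[0,0,0.001,0,0.03],[0,0,0,0,0.03],[0,0,0,0,0.03]]}}

```text
clock: 8.85
position: [651.4, -249.7, 19.5]
ee_rot: [-0.656, 0.755, -0.0, 0.0]
contact_force: [-0.6, 0.3, 0.6]
gripper_width: 35.0
```

Call:
{"method": "drive_tool", "body": {"steps": [[0,0,0.001,0,0.03],[0,0,0,0,0.03],[0,0,0,0,0.03]]}}

```text
clock: 9.15
position: [651.4, -249.7, 19.5]
ee_rot: [-0.656, 0.755, -0.0, 0.0]
contact_force: [-2.1, 1.2, 4.7]
gripper_width: 35.2
```

Call:
{"method": "drive_tool", "body": {"steps": [[0,0,0,0,0.04],[0,0,0,0,0.05],[0,0,0,0,0.06],[0,0,0,0,0.065],[0,0,0,0,0.065],[0,0,-0.015,0,0.065],[0,0,-0.03,0,0.065],[0,0,-0.04,0,0.0854],[0,0,-0.04,0,0.0854],[0,0,0,0,0.0854],[0,0,0,0,0.0854]]}}

```text
clock: 10.25
position: [652.1, -249.7, 146.1]
ee_rot: [-0.656, 0.755, -0.002, 0.002]
contact_force: [-0.3, 0.4, -1.2]
gripper_width: 85.3
```

```bash
python3 -c "
from h import *
T['rm']=(549.6,104.5,-90.7)
to('rm')
p,d,W=wrist('pics/w3.png');blobs(W,d,34,60,300);blobs(W,d,24,33,200)"
```

```text
t 10.25 pos [ 652.1 -249.7  146.1] ang -98.1 w 85.3 F [-0.3  0.4 -1.2] tilt [ 0.004 -0.    -1.   ] j [-0.13  0.57  0.09 -0.   -1.09 -0.01]
 turn -7.36
 after turn: x -352.9 y 106.8 z -0.0
 now axes: [-336.3  151.1   -0.6]
 px [259. 180.] 4876 zt 47.6 top (array([ 651.2, -248.8]), 79.9, 36.0, 82.2) bb [235 129  49 104]
 px [260. 106.] 1393 zt 30.3 top (array([ 642.7, -304.6]), 56.0, 13.5, -8.0) bb [223  97  75  19]
 px [380. 115.] 1438 zt 30.3 top (array([ 553.1, -285.1]), 56.1, 14.2, 2.5) bb [342  99  76  32]
 px [259. 238.] 877 zt 30.6 top (array([ 658.3, -196.1]), 55.9, 13.8, -7.9) bb [227 228  66  17]
 px [  7. 295.] 331 zt 31.8 top (array([ 895. , -168.8]), 34.9, 2.8, -89.9) bb [  0 268  18  47]
```

View pics/w3.png

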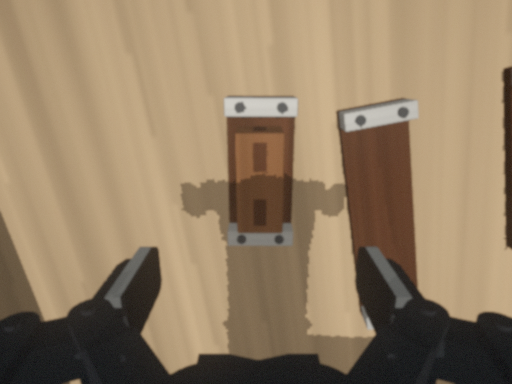

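The short rail at pixel (259,180) lies flat (top 47.6 mm, stop tops 30.3 mm) and is within 2 mm of the nest centre (650.5,-250.4). Next is the medium rail.

Call:
{"method": "drive_tool", "body": {"steps": [[0,0,0,-7.4,0.0854],[-0.0294,0.0089,0,0,0.0854],[-0.0294,0.0089,0,0,0.0854],[-0.0294,0.0089,0,0,0.0854],[-0.0294,0.0089,0,0,0.0854],[-0.0294,0.0089,0,0,0.0854],[-0.0294,0.0089,0,0,0.0854],[-0.0294,0.0089,0,0,0.0854],[-0.0294,0.0089,0,0,0.0854],[-0.0294,0.0089,0,0,0.0854],[-0.0294,0.0089,0,0,0.0854],[-0.0294,0.0089,0,0,0.0854],[-0.0294,0.0089,0,0,0.0854],[0,0,0,0,0.0854],[0,0,0,0,0.0854]]}}

```text
clock: 11.8
position: [547.7, 104.5, 142.3]
ee_rot: [-0.704, 0.711, 0.0, -0.001]
contact_force: [-0.7, 0.4, -0.6]
gripper_width: 86.0
```

```bash
python3 -c "
from h import *
T['rm']=(549.6,104.5,-90.7)
to('rm',8.5)
p,d,W=wrist('pics/w4.png');blobs(W,d)"
```

```text
t 11.8 pos [547.7 104.5 142.3] ang -90.6 w 86.0 F [-0.7  0.4 -0.6] tilt [-0.002 -0.001 -1.   ] j [ 0.48  0.35 -0.28 -0.   -0.94 -0.49]
 turn 0.13
 after turn: x -0.0 y -1.9 z 133.8
 now axes: [ -0.2  -2.2 133.8]
 px [ 79. 137.] 8040 zt 37.2 top (array([683.1,  84.4]), 127.1, 37.1, -75.7) bb [ 18  66 120 167]
 px [255. 173.] 7019 zt 37.6 top (array([549.5, 104.5]), 119.7, 36.1, 89.0) bb [231  99  49 152]
 px [258. 316.] 3315 zt 37.4 top (array([549., 242.]), 70.4, 36.0, 83.2) bb [234 274  48  85]
 px [ 50. 310.] 572 zt 25.4 top (array([739. , 236.8]), 25.7, 1.8, 4.1) bb [ 23 302  56  19]
```

View pics/w4.png

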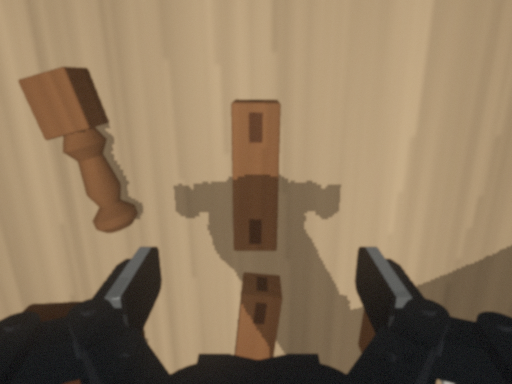

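The medium rail at pixel (255,173), 120 x 36 mm, is centred, and leg a at (85,140) is clear of the jaws. I grip it.

Call:
{"method": "drive_tool", "body": {"steps": [[0,-0.0015,0.02,0.3,0.0854],[0,0,0.03,0,0.0854],[0,0,0.03,0,0.0854],[0,0,0.03,0,0.0854],[0,0,0.015,0,0.0854],[0,0,0.008,0,0.0854],[0,0,0,0,0.0854],[0,0,0,0,0.06],[0,0,0,0,0.03],[0,0,0,0,0.03],[0,0,0,0,0.03],[0,0,0,0,0.03],[0,0,0,0,0.03],[0,0,0,0,0.03],[0,0,0,0,0.03]]}}

```text
clock: 13.35
position: [550.8, 104.8, 11.4]
ee_rot: [-0.701, 0.713, -0.0, 0.001]
contact_force: [-0.1, 0.9, 5.7]
gripper_width: 35.2
```

```bash
python3 -c "
from h import *
to('nm')"
```

```text
t 13.35 pos [550.8 104.8  11.4] ang -90.9 w 35.2 F [-0.1  0.9  5.7] tilt [ 0.002  0.001 -1.   ] j [ 0.48  0.53 -0.4   0.   -0.64 -0.49]
 turn -6.52
 after turn: x 315.0 y 170.6 z -0.0
 now axes: [332.3 133.8  -0.5]
```

Gripped (35.2 mm). I lift, turn -6.5 and carry it.

Call:
{"method": "drive_tool", "body": {"steps": [[0,0,-0.01,0,0.03],[0,0,-0.015,0,0.03],[0,0,-0.015,0,0.03],[0,0,-0.015,-2.2,0.03],[0,0,-0.015,-2.2,0.03],[0,0,-0.015,-2.1,0.03],[0,0,-0.01,0,0.03],[0,0,-0.005,0,0.03],[0,0,0,0,0.03],[0,0,0,0,0.03]]}}

```text
clock: 14.35
position: [549.5, 104.2, 109.7]
ee_rot: [0.74, -0.672, -0.0, 0.001]
contact_force: [-0.3, 0.2, -1.8]
gripper_width: 35.0
```

Call:
{"method": "drive_tool", "body": {"steps": [[0.013,0.007,0,0,0.03],[0.026,0.0142,0,0,0.03],[0.026,0.0142,0,0,0.03],[0.026,0.0142,0,0,0.03],[0.026,0.0142,0,0,0.03],[0.026,0.0142,0,0,0.03],[0.026,0.0142,0,0,0.03],[0.026,0.0142,0,0,0.03],[0.026,0.0142,0,0,0.03],[0.026,0.0142,0,0,0.03],[0.026,0.0142,0,0,0.03],[0.026,0.0142,0,0,0.03],[0.016,0.0074,0,0,0.03],[0,0,0,0,0.03],[0,0,0,0,0.03]]}}

```text
clock: 15.85
position: [409.8, -226.0, 109.9]
ee_rot: [0.74, -0.673, -0.001, 0.0]
contact_force: [0.5, -0.1, -1.2]
gripper_width: 35.2
```

```bash
python3 -c "
from h import *
to('nm')
p,d,W=wrist('pics/w5.png');blobs(W,d,24,34,300)
p,d=arm.get_image('scene');cv2.imwrite('pics/s5.png',p)"
```

```text
t 15.85 pos [ 409.8 -226.   109.9] ang -84.5 w 35.2 F [ 0.5 -0.1 -1.2] tilt [-0.001  0.    -1.   ] j [-0.16  0.26 -0.53 -0.   -0.78  0.25]
 turn -0.14
 after turn: x -0.4 y -2.1 z -0.0
 now axes: [-0.4 -2.1 -0. ]
 px [256.  79.] 1994 zt 30.4 top (array([ 417.7, -301. ]), 55.9, 13.9, 4.7) bb [212  68  89  24]
 px [45. 84.] 2047 zt 30.4 top (array([ 552.6, -284.9]), 56.5, 14.0, 2.8) bb [ 0 71 92 27]
 px [ 53. 323.] 330 zt 30.2 top (array([561.1, -95.4]), 21.8, 13.8, 6.9) bb [ 42 316  30  18]
```

View pics/w5.png

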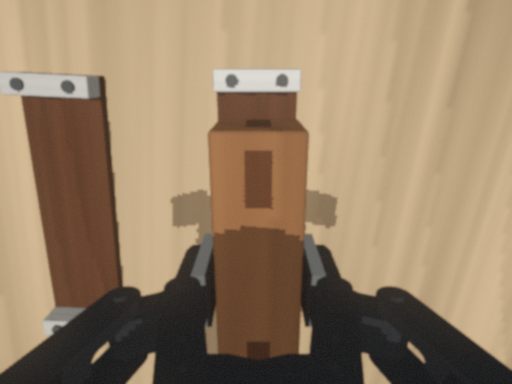

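The medium rail is over its nest. The near stop at pixel (257,80) puts the nest centre at (410.8,-226.3), which agrees to about 1 mm. I lower.

Call:
{"method": "drive_tool", "body": {"steps": [[0,-0.001,0.02,0,0.03],[0,0,0.02,0,0.03],[0,0,0.02,0,0.03],[0,0,0.015,0,0.03],[0,0,0.007,0,0.03],[0,0,0.002,0,0.03],[0,0,0.001,0,0.03],[0,0,0.001,0,0.03],[0,0,0,0,0.03],[0,0,0,0,0.03]]}}

```text
clock: 16.95
position: [412.0, -225.7, 24.8]
ee_rot: [0.741, -0.672, 0.001, -0.0]
contact_force: [0.0, 0.0, -0.6]
gripper_width: 34.8
```

Call:
{"method": "drive_tool", "body": {"steps": [[0,0,0.001,0,0.03],[0,0,0.001,0,0.03],[0,0,0,0,0.03],[0,0,0,0,0.03]]}}

```text
clock: 17.35
position: [411.7, -225.6, 22.3]
ee_rot: [0.741, -0.672, -0.0, 0.0]
contact_force: [-0.1, -0.1, -1.6]
gripper_width: 34.8
```

Call:
{"method": "drive_tool", "body": {"steps": [[0,0,0.001,0,0.03],[0,0,0.001,0,0.03],[0,0,0,0,0.03],[0,0,0,0,0.03]]}}

```text
clock: 17.75
position: [411.8, -225.7, 21.4]
ee_rot: [0.741, -0.672, 0.0, -0.0]
contact_force: [-2.7, 1.7, 9.7]
gripper_width: 35.0
```

Contact (9.7 N). I release and rise.

Call:
{"method": "drive_tool", "body": {"steps": [[0,0,0,0,0.04],[0,0,0,0,0.05],[0,0,0,0,0.06],[0,0,0,0,0.065],[0,0,0,0,0.065],[0,0,-0.015,0,0.065],[0,0,-0.03,0,0.065],[0,0,-0.04,0,0.0854],[0,0,-0.04,0,0.0854],[0,0,0,0,0.0854],[0,0,0,0,0.0854]]}}

```text
clock: 18.85
position: [411.9, -225.5, 146.0]
ee_rot: [0.74, -0.672, 0.001, -0.001]
contact_force: [0.6, -0.2, -1.1]
gripper_width: 85.7
```

```bash
python3 -c "
from h import *
to('rl')
p,d,W=wrist('pics/w6.png');blobs(W,d,34,60,300);blobs(W,d,24,33,200)"
```

```text
t 18.85 pos [ 411.9 -225.5  146. ] ang -84.5 w 85.7 F [ 0.6 -0.2 -1.1] tilt [ 0.002  0.    -1.   ] j [-0.15  0.21 -0.49 -0.   -0.88  0.25]
 turn 12.73
 after turn: x -526.2 y -77.9 z -0.0
 now axes: [-4.961e+02 -1.920e+02  4.000e-01]
 px [258. 175.] 7276 zt 47.6 top (array([ 411.6, -225.7]), 119.7, 36.0, -84.4) bb [233 101  51 153]
 px [260.  78.] 1506 zt 30.4 top (array([ 417.8, -300.8]), 55.6, 13.4, 5.5) bb [222  69  76  20]
 px [77. 82.] 1520 zt 30.4 top (array([ 552.8, -284.9]), 56.6, 14.0, 2.8) bb [38 71 80 23]
 px [259. 258.] 842 zt 30.5 top (array([ 403.6, -151.8]), 55.8, 15.0, 5.8) bb [227 248  65  18]
 px [ 80. 295.] 283 zt 30.3 top (array([560. , -95.3]), 23.6, 14.2, 5.5) bb [ 69 289  27  16]
```

View pics/w6.png

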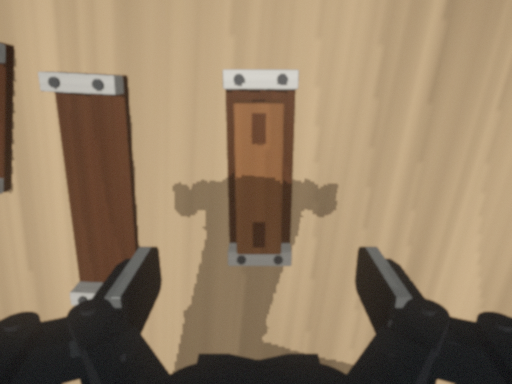

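The medium rail at pixel (258,175) is flat and within 1 mm of the nest centre (410.7,-226.3). Next is the long rail.

Call:
{"method": "drive_tool", "body": {"steps": [[0,0,0,6.35,0.0854],[0,0,0,6.35,0.0854],[-0.0329,-0.0049,0,0,0.0854],[-0.0329,-0.0049,0,0,0.0854],[-0.0329,-0.0049,0,0,0.0854],[-0.0329,-0.0049,0,0,0.0854],[-0.0329,-0.0049,0,0,0.0854],[-0.0329,-0.0049,0,0,0.0854],[-0.0329,-0.0049,0,0,0.0854],[-0.0329,-0.0049,0,0,0.0854],[-0.0329,-0.0049,0,0,0.0854],[-0.0329,-0.0049,0,0,0.0854],[-0.0329,-0.0049,0,0,0.0854],[-0.0329,-0.0049,0,0,0.0854],[-0.0329,-0.0049,0,0,0.0854],[-0.0329,-0.0049,0,0,0.0854],[-0.0329,-0.0049,0,0,0.0854],[-0.0329,-0.0049,0,0,0.0854],[0,0,0,0,0.0854],[0,0,0,0,0.0854]]}}

```text
clock: 20.9
position: [553.9, 286.7, 142.7]
ee_rot: [-0.662, 0.75, 0.0, -0.002]
contact_force: [0.1, -0.2, -0.3]
gripper_width: 85.3
```

```bash
python3 -c "
from h import *
to('rl',10)
p,d,W=wrist('pics/w7.png');blobs(W,d)"
```

```text
t 20.9 pos [553.9 286.7 142.7] ang -97.1 w 85.3 F [ 0.1 -0.2 -0.3] tilt [-0.004 -0.003 -1.   ] j [ 0.74  0.46 -0.11 -0.   -1.01 -0.86]
 turn 0.09
 after turn: x -0.3 y -1.3 z 132.7
 now axes: [ -0.7  -1.7 132.7]
 px [67.  7.] 695 zt 33.2 top (array([670.7, 147.1]), 22.5, 5.0, -6.2) bb [40  0 54 18]
 px [256. 170.] 9204 zt 37.6 top (array([554.2, 287.4]), 159.9, 36.0, 83.3) bb [231  74  50 199]
 px [412. 175.] 7017 zt 37.2 top (array([429.7, 312.6]), 125.5, 36.6, 85.7) bb [383 108  67 158]
 px [491. 155.] 2256 zt 37.2 top (array([366.7, 295. ]), 36.4, 15.9, -84.9) bb [466 124  46  62]
 px [ 65. 199.] 15332 zt 56.4 top (array([710.7, 272.6]), 92.6, 73.9, 2.9) bb [  0 126 138 178]
 px [314. 351.] 771 zt 28.3 top (array([506.1, 481.1]), 29.6, 4.4, -45.2) bb [280 339  61  32]
```

View pics/w7.png

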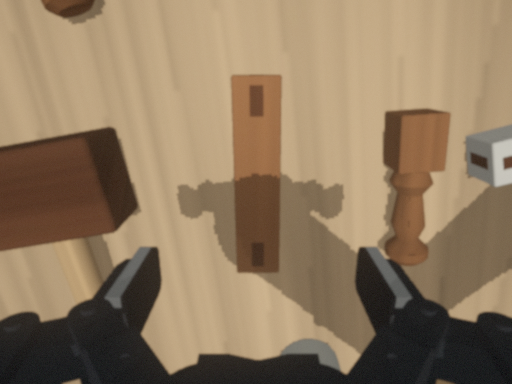

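The long rail at pixel (256,170), 159.9 x 36 mm and brown, is centred, and the mallet and leg b are clear of the jaws. I grip it.

Call:
{"method": "drive_tool", "body": {"steps": [[0,0,0.02,-0.3,0.0854],[0,0,0.03,0,0.0854],[0,0,0.03,0,0.0854],[0,0,0.03,0,0.0854],[0,0,0.015,0,0.0854],[0,0,0.007,0,0.0854],[0,0,0,0,0.0854],[0,0,0,0,0.06],[0,0,0,0,0.03],[0,0,0,0,0.03],[0,0,0,0,0.03],[0,0,0,0,0.03],[0,0,0,0,0.03],[0,0,0,0,0.03],[0,0,0,0,0.03]]}}

```text
clock: 22.45
position: [555.7, 287.5, 14.5]
ee_rot: [-0.664, 0.748, -0.0, 0.001]
contact_force: [-0.6, -0.2, 5.9]
gripper_width: 34.8
```

Call:
{"method": "drive_tool", "body": {"steps": [[0,0,-0.01,0,0.03],[0,0,-0.015,0,0.03],[0,0,-0.015,0,0.03],[0,0,-0.015,-2.5,0.03],[0,0,-0.015,-2.5,0.03],[0,0,-0.015,-2.5,0.03],[0,0,-0.01,-2.0,0.03],[0,0,-0.005,0,0.03],[0,0,0,0,0.03],[0,0,0,0,0.03]]}}

```text
clock: 23.45
position: [554.5, 286.6, 112.6]
ee_rot: [0.723, -0.691, -0.0, 0.001]
contact_force: [0.7, 0.0, -0.8]
gripper_width: 34.9
```

```bash
python3 -c "
from h import *
T['nl']=(549.0,-190.0,-87.4)
to('nl')"
```

```text
t 23.45 pos [554.5 286.6 112.6] ang -87.4 w 34.9 F [ 0.7  0.  -0.8] tilt [-0.001 -0.001 -1.   ] j [ 0.74  0.49 -0.15 -0.   -0.94 -0.69]
 turn 0.01
 after turn: x 475.9 y 27.1 z -0.0
 now axes: [4.759e+02 2.710e+01 3.000e-01]
```

Call:
{"method": "drive_tool", "body": {"steps": [[0.016,0.0009,0,0,0.03],[0.0317,0.0018,0,0,0.03],[0.0317,0.0018,0,0,0.03],[0.0317,0.0018,0,0,0.03],[0.0317,0.0018,0,0,0.03],[0.0317,0.0018,0,0,0.03],[0.0317,0.0018,0,0,0.03],[0.0317,0.0018,0,0,0.03],[0.0317,0.0018,0,0,0.03],[0.0317,0.0018,0,0,0.03],[0.0317,0.0018,0,0,0.03],[0.0317,0.0018,0,0,0.03],[0.0317,0.0018,0,0,0.03],[0.0317,0.0018,0,0,0.03],[0.0317,0.0018,0,0,0.03],[0.016,0.0009,0,0,0.03],[0,0,0,0,0.03],[0,0,0,0,0.03]]}}

```text
clock: 25.25
position: [549.4, -189.7, 112.8]
ee_rot: [0.723, -0.691, -0.0, 0.0]
contact_force: [0.0, 0.9, -1.8]
gripper_width: 34.7
```

```bash
python3 -c "
from h import *
T['nl']=(549.0,-190.0,-87.4)
to('nl')
p,d,W=wrist('pics/w8.png');blobs(W,d,24,34,300)"
```

```text
t 25.25 pos [ 549.4 -189.7  112.8] ang -87.4 w 34.7 F [ 0.   0.9 -1.8] tilt [-0.001  0.    -1.   ] j [-0.05  0.42 -0.26 -0.   -0.89  0.1 ]
 turn -0.01
 after turn: x 0.3 y 0.5 z -0.0
 now axes: [0.3 0.5 0. ]
 px [120.   9.] 1706 zt 30.4 top (array([ 642.5, -304. ]), 56.2, 14.0, -7.8) bb [65  0 97 27]
 px [470.  30.] 2017 zt 30.5 top (array([ 421.3, -300.4]), 50.0, 14.0, 5.4) bb [428  15  84  29]
 px [258.  46.] 2205 zt 30.4 top (array([ 552.9, -284.9]), 56.0, 14.0, 2.6) bb [214  34  90  25]
 px [133.  99.] 648 zt 33.2 top (array([ 633.4, -246.1]), 79.5, 1.6, 82.5) bb [127  38  14 125]
 px [435. 141.] 1318 zt 33.1 top (array([ 429.7, -224.5]), 118.8, 2.4, -84.9) bb [423  57  27 175]
 px [104. 175.] 1623 zt 30.4 top (array([ 658.1, -195.5]), 56.3, 14.5, -7.9) bb [ 63 159  83  33]
 px [444. 246.] 1201 zt 30.5 top (array([ 403.8, -151.8]), 56.8, 14.5, 5.0) bb [408 236  79  20]
```

View pics/w8.png

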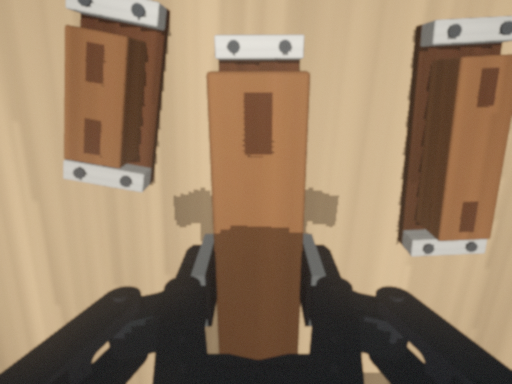

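The long rail is over its nest, with the near stop at (258,46). The nest centre is (548.7,-190.0), within 1 mm of the tool. I lower.

Call:
{"method": "drive_tool", "body": {"steps": [[0,0,0.02,0,0.03],[0,0,0.02,0,0.03],[0,0,0.02,0,0.03],[0,0,0.015,0,0.03],[0,0,0.006,0,0.03],[0,0,0.002,0,0.03],[0,0,0.001,0,0.03],[0,0,0.001,0,0.03],[0,0,0,0,0.03],[0,0,0,0,0.03]]}}

```text
clock: 26.3
position: [550.3, -189.7, 28.9]
ee_rot: [0.723, -0.691, 0.0, -0.0]
contact_force: [-0.7, -0.9, -0.6]
gripper_width: 35.0
```

Call:
{"method": "drive_tool", "body": {"steps": [[0,0,0.001,0,0.03],[0,0,0.001,0,0.03],[0,0,0,0,0.03],[0,0,0,0,0.03]]}}

```text
clock: 26.7
position: [550.0, -189.6, 26.3]
ee_rot: [0.723, -0.691, -0.0, 0.0]
contact_force: [-0.3, -0.1, -0.4]
gripper_width: 35.0
```

Call:
{"method": "drive_tool", "body": {"steps": [[0,0,0.001,0,0.03],[0,0,0.001,0,0.03],[0,0,0,0,0.03],[0,0,0,0,0.03]]}}

```text
clock: 27.1
position: [550.1, -189.6, 24.5]
ee_rot: [0.723, -0.691, 0.0, -0.0]
contact_force: [-0.8, 1.2, 1.8]
gripper_width: 34.8
```

Call:
{"method": "drive_tool", "body": {"steps": [[0,0,0.001,0,0.03],[0,0,0,0,0.03],[0,0,0,0,0.03]]}}

```text
clock: 27.4
position: [550.1, -189.6, 24.5]
ee_rot: [0.723, -0.69, 0.0, -0.0]
contact_force: [-2.0, 1.5, 7.0]
gripper_width: 34.6
```

Contact (7 N). I release and rise.

Call:
{"method": "drive_tool", "body": {"steps": [[0,0,0,0,0.04],[0,0,0,0,0.05],[0,0,0,0,0.06],[0,0,0,0,0.065],[0,0,0,0,0.065],[0,0,-0.015,0,0.065],[0,0,-0.03,0,0.065],[0,0,-0.05,0,0.0854],[0,0,-0.05,0,0.0854],[0,0,-0.04,0,0.0854],[0,0,0,0,0.0854],[0,0,0,0,0.0854]]}}

```text
clock: 28.6
position: [550.2, -189.5, 209.3]
ee_rot: [0.723, -0.691, 0.001, -0.001]
contact_force: [0.4, 0.1, -0.5]
gripper_width: 85.4
```

```bash
python3 -c "
from h import *
to('nl')
p,d,W=wrist('pics/w9.png');blobs(W,d,34,60,300);blobs(W,d,24,33,200)
p,d=arm.get_image('scene');cv2.imwrite('pics/s9.png',p);W=cloud('scene',d);blobs(W,d,10,75,200)"
```

```text
t 28.6 pos [ 550.2 -189.5  209.3] ang -87.4 w 85.4 F [ 0.4  0.1 -0.5] tilt [ 0.003  0.    -1.   ] j [-0.05  0.33 -0.14 -0.   -1.11  0.1 ]
 turn -0.16
 after turn: x -0.1 y 1.0 z -0.0
 now axes: [-0.1  1.  -0. ]
 px [148.  90.] 4129 zt 47.7 top (array([ 651.2, -248.5]), 79.9, 36.4, 82.0) bb [123  40  52 100]
 px [410. 125.] 5891 zt 47.6 top (array([ 411.9, -225.8]), 119.7, 36.9, -84.3) bb [384  60  56 134]
 px [258. 154.] 6428 zt 47.7 top (array([ 550. , -189.6]), 159.0, 36.0, -87.2) bb [238  73  41 167]
 px [159.  26.] 1130 zt 30.4 top (array([ 642.5, -304.2]), 55.8, 14.0, -8.1) bb [127  11  66  30]
 px [412.  43.] 1102 zt 30.2 top (array([ 418.1, -300.9]), 56.1, 13.9, 5.3) bb [379  33  67  20]
 px [260.  54.] 1051 zt 30.3 top (array([ 552.9, -285.2]), 55.7, 13.6, 2.6) bb [229  46  63  17]
 px [386. 124.] 440 zt 32.1 top (array([ 429.5, -224.5]), 117.7, 1.8, -84.6) bb [381  63  11 126]
 px [148. 146.] 871 zt 30.2 top (array([ 658.2, -195.6]), 56.1, 14.3, -7.7) bb [119 134  59  25]
 px [398. 200.] 761 zt 30.4 top (array([ 404. , -151.9]), 56.1, 14.4, 5.1) bb [370 192  58  16]
 px [260
[... 543 characters left out ...]
6 144  25  24]
 px [295. 167.] 479 zt 35.8 top (array([426.7, 308.2]), 121.4, 39.0, -89.8) bb [276 154  41  27]
 px [371. 227.] 2128 zt 55.4 top (array([720.4, 271.4]), 108.5, 75.7, 2.7) bb [336 186  86  74]
 px [124. 258.] 1453 zt 46.3 top (array([ 413.3, -226.5]), 119.5, 40.1, -84.8) bb [ 89 232  72  56]
 px [294. 268.] 697 zt 36.4 top (array([684.9,  81.4]), 125.3, 35.9, -76.2) bb [275 245  41  45]
 px [166. 289.] 1962 zt 46.8 top (array([ 550.5, -190.7]), 159.2, 38.1, -87.3) bb [123 256  88  70]
 px [169. 336.] 1354 zt 46.7 top (array([ 652. , -249.2]), 79.6, 36.4, 82.1) bb [137 312  65  52]
 px [347. 360.] 2660 zt 73.9 top (array([904.4, -20.1]), 230.1, 21.5, -89.9) bb [286 316 105  68]
```

View pics/w9.png

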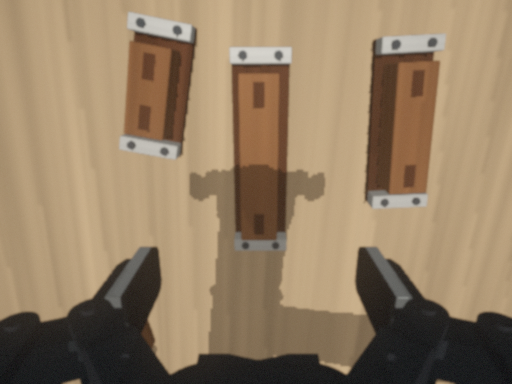

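View pics/s9.png

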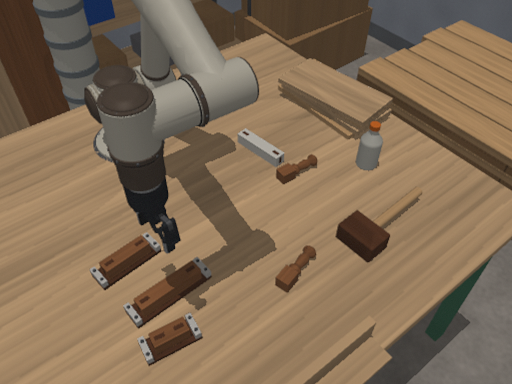

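Each rail lies in its nest within 2 mm: long (258,154), medium (410,125) and short (148,90) in the wrist view. The legs, mallet and bottle are where they were. I hand in.

```bash
python3 -c "
from bench import arm
print(arm.job_done())"
```

```text
the job is handed in; nothing more can be done
None
```

I put all three rails into their own nests, lowering each one until it touched the base before letting go. I handed the job in at about 28.7 s on the robot's clock. The hand-in reports no verdict.

In the last pictures, each rail lay flat and within 2 mm of its nest's centre. The long axes were within about 0.5° of the nests, measured from the end stops. Rail tops read 47.6 mm against the expected 46, but the camera heights read about 1.6–2 mm high throughout; rails on the bench (36 mm) also read 37.6.

The gripper was open and about 210 mm up, touching nothing. The mallet and both legs measured within about 4 mm of where they started. The bottle's reading moved about 8 mm, but its visible outline is partial and the arm never went near it. No check failed or disagreed.

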